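# Hang the finished cell pack on the two-hook rack

## Robot

A 6-joint arm with a two-finger parallel gripper is mounted at the origin on the work surface. World frame = base frame: x ahead of the robot, y to its left, z up, the work surface at z = 0. Lengths are in mm, angles in rad, forces in N, time in s.
With the tool pointing down it reaches from about 250 to 775 mm from the base axis. Payload 8.9 kg.
Tool frame: the origin (TCP) lies on the centre line of the jaws, within the pads' length; the fingertips stand 19 mm ahead of it and the grasp point (between the pads) is the TCP; z points along the fingers, y is the line along which they close (so a half turn about z gives the same grasp; the last joint's range is limited). The gripper opens to 85 mm and grips with 20 to 120 N. Pads are 22 mm wide; open, the fingers measure 114 mm over their backs; the gripper's body (76 mm by 85 mm) begins 54 mm behind the grasp point. The pads swing forward as they close: fully open they stand 13 mm farther back than shut.
Start: joints at [1.019, 0.291, -0.153, 1.127, 0, 1.431], TCP at [210.611, 480.902, 250.305] pointing down, gripper open.
Joint ranges: [-2.52, 2.52], [-0.91, 1.74], [-1.3, 1.37], [-1.96, 2.02], [-1.52, 1.47], [-3.14, 3.14]. Speed limits (rad/s): [2.22, 2.22, 2.79, 3.14, 3.14, 3.14].

## Interface

Orientations are given as a unit quaternion [x, y, z, w].
In Python, from workcell import sense, get_image, calibration, hand_in, recognise, landmark_of gives the robot as it stands.
- The arm moves only by the shell command python3 -m inch 'ROWS' [FORCE]. ROWS is a JSON object of lists of equal length, an entry for each row: "claw": the finger opening in m, from 0 to 0.0854; "dp": the shift along the world's x, y, z in m, a list of three; "turn": the turn, a rotation vector about the world's x, y, z in degrees, a list of three. In form: {"claw": [claw, ...], "dp": [[dx, dy, dz], ...], "turn": [[ax, ay, az], ...]}. A call has exactly 8 rows; each row shifts and turns the commanded pose from where the row before left it; what a row does not reach is not made up. A row lasts 1/10 s, in which the tool goes at most 50 mm and 8.59 degrees, less where a joint would pass 70% of its speed; a pose out of reach is approached as far as the arm can. A call with a gripper value outside its range is refused whole. The fingers move at their own pace and stop on an object; FORCE is the grip in N (left out, the last holds). Time passes only in rows, so rows that do not move let the fingers close, or fill a call up. It gives the time, the measured TCP pose, the force, the opening and the grip force at its end, in the units of the state.
- sense(): the state, without advancing time (a new reading comes with each control period).
- get_image(name): name is "scene" or "side" or "wrist"; returns the picture (384x512x3 uint8, red, green, blue); there is no depth.
- calibration(name): a dict with "fx", "fy", "cx", "cy" (pixels), "origin" and "rotation" of the camera in the world. Camera axes: x right, y up, looking along -z (the intrinsics and any distortion apply to the point x, -y, -z); pixel columns grow to the right and rows downward; lengths in mm; the calibration is good to about 2 mm. A picture is of the moment at which its call begins: read the wrist's pose just before it. calibration takes no time and is no camera call; for the wrist camera it gives the pose at the moment of the call.
- hand_in(): hands the job in; it is judged then, once.
Trained networks look in the newest picture that a camera, given by its name, has taken for a name from the list of things; names that differ only in an ending like _2 or _b are one class to them, and where a whole thing is asked for, a point or a joint stands for the part that bears it (a point fixed in the world has none). Each returns a list of dicts, best first, with "score" (0 to 1); they miss things now and then, are a little off and sometimes report something else, mostly with a low value. They report only what shows in the picture. A call takes as long as a camera call.
- recognise(camera, query): "pixel" ([row, column] in pixels, amid what is visible of it).
- landmark_of(camera, query): "pixel" ([row, column] in pixels: a listed point, or the origin of a listed thing).
The state is a dict: "time_s": time; "q": joint angles; "joint_vel": joint speeds; "joint_efforts": joint torques, N m; "position": TCP position; "eef_rot": TCP orientation; "contact_force": force on the tool from outside, world axes, zero at the start; "ft_torque": the same for the moment, N m; "grip_width": finger opening in mm; "grip_force": force on a finger pad.
Only numpy, scipy, OpenCV 4.12 (cv2) and the standard library are available. Lean on these libraries where they do the work, as an engineer would, in place of code of your own. Each camera call takes 0.05 s, during which the arm holds its last target. There are 200 camera calls.

## Task

Pick up the finished cell pack, the one with black end plates, welded strips and an orange grip, and hang it on the rack by laying its bar in both hooks. Make sure both ends of the bar are down in their hooks before you let go, and leave the unfinished white pack with the blue grip where it stands.

Things in the scene. Friction and masses are not known exactly. Their poses are not given: they have to be found in the camera images.
- black_pack: Finished pack, loose, upright on the table: 2 x 6 round cells between black end plates with brass strips, 66 (x) x 148 (y) x 54 mm high, about 0.5 to 0.8 kg. Two steel straps carry a hanging bar above it, with an orange grip block on its middle, 18 mm thick (x), 50 long (y), 97 to 127 mm above the underside. Origin: centre of underside, z up. May hang either way round.
- black_bar (a point): Middle of the black pack's hanging bar, on its axis, 105 mm above the pack's underside; axes as the pack's. The bar is round steel, 10 mm thick, 240 mm long along y; each end sticks out 46 mm past the pack's sides.
- white_pack: Unfinished pack, loose, to be left alone: same shape and size as the black one, with bar and grip, but white end plates, no strips, four empty sockets and a blue grip; 0.65 kg. Origin: centre of underside, z up.
- rack: Fixed rack, base 130 (x) x 240 (y) x 12 mm. Origin: centre of underside. At y = +95 and -95 mm: a blue post at x = +48, 167 mm high, with an 8 mm red hook open upward, trough at x = 0, tip at x = -23, 161 high, mouth 38 mm wide in x. Seated, the bar lies along y over x = 0, its axis 135 mm above the origin; the pack hangs between the hooks, 16 mm free each side, its underside 30 mm up.

How it is judged (in metres and radians):
On the way:
1. the bar lies down in both hooks while the gripper still holds the pack (x of black_bar in the frame of rack between -0.014 and 0.014 m and y of black_bar in the frame of rack between -0.022 and 0.022 m and z of black_bar in the frame of rack between 0.125 and 0.145 m and angle between the y axis of black_pack and the y axis of rack, either way round below 0.12 rad and contact force between the fingers and black_pack above 2 N), for 0.2 s.
At the end, for the whole second after the job is handed in: Black pack hangs released, at rest: mid-bar within 14 mm (rack x) and 22 mm (rack y) of midway between the hooks, 125-145 mm above the rack's origin; bar within 0.12 rad of the rack's y; pack within 0.17 rad of upright; white pack moved less than 30 mm (x of black_bar in the frame of rack between -0.014 and 0.014 m and y of black_bar in the frame of rack between -0.022 and 0.022 m and z of black_bar in the frame of rack between 0.125 and 0.145 m and angle between the y axis of black_pack and the y axis of rack, either way round below 0.12 rad and angle between black_pack's own z axis and vertical below 0.17 rad and linear speed of black_pack below 0.03 m/s and angular speed of black_pack below 0.2 rad/s and contact force between black_pack and rack above 2 N and distance of white_pack from where it was at the start of the episode below 0.03 m); the robot touches nothing.
It fails at once if the white pack is shifted by 30 mm or more (distance of white_pack from where it was at the start of the episode above 0.03 m).
It also fails if it takes over 42 s, if anything falls off the work surface, if the arm or the gripper's body presses on something with over 40 N, if the wrist force passes 120 N, or if a joint passes its speed limit or range.

## Working session

There is one attempt and no reset: what is moved stays moved. The work goes in short steps, Python scripts to look and compute and a shell command to move; the robot and the scene stay as the last step left them, time stands still between calls to the robot, and variables do not carry over. Pictures are saved under pics/ and viewed, at most 10 in all, crops included, and the job is handed in when it is done.

```bash
mkdir -p pics; cat > h.py <<'E'
import numpy as np, cv2
from workcell import *
def ray(c,px):
    k=calibration(c); r,cc=px
    d=np.array([(cc-k["cx"])/k["fx"],-(r-k["cy"])/k["fy"],-1.0])
    return np.array(k["origin"],float),np.array(k["rotation"],float).reshape(3,3)@d
def at_z(c,px,z):
    o,d=ray(c,px); return o+d*(z-o[2])/d[2]
def tri(p1,p2):
    (o1,d1),(o2,d2)=ray("scene",p1),ray("side",p2)
    s=np.linalg.lstsq(np.c_[d1,-d2],o2-o1,rcond=None)[0]
    a,b=o1+s[0]*d1,o2+s[1]*d2
    return (a+b)/2,np.linalg.norm(a-b)
def save(c,n):
    im=get_image(c); cv2.imwrite("pics/"+n,im[:,:,::-1]); return im
E
python3 - <<'E'
from h import *
ims=[save(c,c+"0.png") for c in("scene","side")]
print(calibration("scene"))
L={}
for c in("scene","side"):
    for q in("black_pack","black_bar","white_pack","rack"):
        r=landmark_of(c,q)[:2]; g=recognise(c,q)[:1]
        L[c,q]=r
        print(c,q,[(x["pixel"],round(x["score"],2)) for x in r],[(x["pixel"],round(x["score"],2)) for x in g])
for q in("black_pack","black_bar","white_pack","rack"):
    if L["scene",q] and L["side",q]:
        print(q,tri(L["scene",q][0]["pixel"],L["side",q][0]["pixel"]))
print(sense()["time_s"])
E
```

```text
{'fx': 405.82577746785074, 'fy': 405.82577746785074, 'cx': 262.3237656532065, 'cy': 193.07325515441514, 'origin': array([1028.72923572, -633.17539801,  623.45692276]), 'rotation': array([0.45424227, 0.15225061, 0.28932685, 0.8287181 ])}
scene black_pack [([263.6, 163.0], 0.77)] [([251.1, 159.5], 0.58)]
scene black_bar [([228.6, 159.4], 0.95)] [([251.9, 161.3], 0.72)]
scene white_pack [([287.8, 247.6], 0.74)] [([279.8, 245.6], 0.9)]
scene rack [([198.3, 289.1], 0.81)] [([193.1, 290.8], 0.96)]
side black_pack [([338.2, 300.9], 0.81)] [([324.2, 302.6], 0.68)]
side black_bar [([285.2, 300.1], 0.56)] [([323.9, 305.2], 0.67)]
side white_pack [([271.6, 369.2], 0.88)] [([251.2, 379.0], 0.84)]
side rack [([201.5, 198.1], 0.92)] [([192.2, 203.2], 0.58)]Traceback (most recent call last):
  File "<stdin>", line 12, in <module>
  File "h.py", line 10, in tri
    (o1,d1),(o2,d2)=ray("scene",p1),ray("side",p2)
                    ~~~^^^^^^^^^^^^
  File "h.py", line 6, in ray
    return np.array(k["origin"],float),np.array(k["rotation"],float).reshape(3,3)@d
                                       ~~~~~~~~~~~~~~~~~~~~~~~~~~~~~~~~~~~~~^^^^^
ValueError: cannot reshape array of size 4 into shape (3,3)
```

View pics/scene0.png

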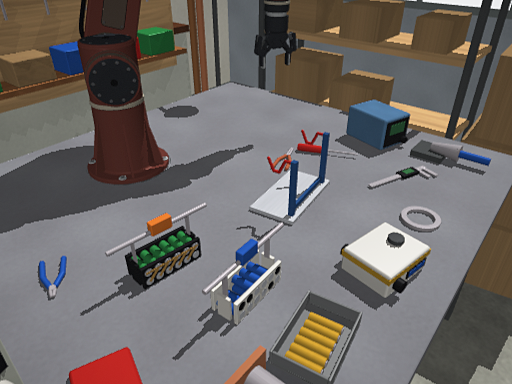

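View pics/side0.png

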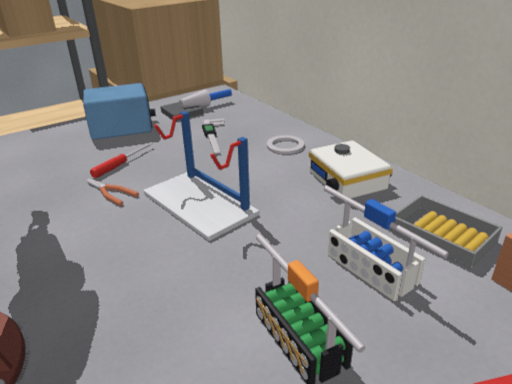

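The scene view shows the black pack with its orange grip at (225,160), bar ends about (251,110) and (207,205); white pack at (280,245), and rack post tops at (163,294) and (134,326). In the side view the bar ends are (240,259) and (338,352), the post tops (114,187) and (139,244).

```bash
sed -i 's/np.array(k\["rotation"\],float).reshape(3,3)@d/Rotation.from_quat(k["rotation"]).apply(d)/; 1a from scipy.spatial.transform import Rotation' h.py
python3 - <<'E'
from h import *
np.set_printoptions(precision=1,suppress=True)
P={"pack":([263.6,163],[338.2,300.9]),"bar":([228.6,159.4],[285.2,300.1]),"white":([287.8,247.6],[271.6,369.2]),"rack":([198.3,289.1],[201.5,198.1]),
"endA":([251,110],[338,352]),"endB":([207,205],[240,259]),"endA'":([251,110],[240,259]),"endB'":([207,205],[338,352]),
"p11":([163,294],[114,187]),"p12":([163,294],[139,244]),"p21":([134,326],[114,187]),"p22":([134,326],[139,244])}
for k,(a,b) in P.items(): print(k,*tri(a,b))
print(sense()["time_s"],sense()["position"],calibration("side")["origin"])
E
```

```text
pack [ 449.7 -239.7    7.5] 0.037764551807902474
bar [ 449.8 -234.   102.2] 1.9493967860442625
white [ 640.9 -184.1    2.6] 14.513875653448446
rack [506.4 166.8   2. ] 12.97702875869272
endA [ 437.6 -341.6  108.5] 4.834126617606656
endB [ 465.  -116.7   99.2] 0.32606469478191624
endA' [ 408.6 -280.5  146.4] 155.18968035577848
endB' [ 499.3 -232.5   95.3] 175.60852092691343
p11 [517.4 168.4 159.1] 86.47157825984473
p12 [569.7  79.9 166.2] 1.043878957566909
p21 [545.8 266.4 165.9] 3.200180820627133
p22 [599.4 145.6 180.6] 86.17302918073122
0.9 [210.6 480.9 250.3] [ 157.7 -569.9  512.7]
```

```bash
python3 - <<'E'
from h import *
s=sense();print(s["position"],s["q"],Rotation.from_quat(s["eef_rot"]).as_matrix().round(3),s["contact_force"],s["grip_width"])
E
```

```text
[210.6046609  480.89291507 250.29536463] [ 1.01873578e+00  2.90712972e-01 -1.53408018e-01  1.12670857e+00
 -5.77361171e-05  1.43147810e+00] [[-0.916  0.401  0.   ]
 [ 0.401  0.916 -0.   ]
 [-0.    -0.    -1.   ]] [ 0.00108961 -0.28082459  0.3673198 ] 85.26490528769952
```

```bash

python3 -m inch '{"claw":[0.085,0.085,0.085,0.085,0.085,0.085,0.085,0.085],"dp":[[0.010,-0.030,0],[0.010,-0.030,0],[0.010,-0.030,0],[0.010,-0.030,0],[0.010,-0.030,0],[0.010,-0.030,0],[0.010,-0.030,0],[0.010,-0.030,0]],"turn":[[0,0,-3],[0,0,-3],[0,0,-3],[0,0,-3],[0,0,-3],[0,0,-3],[0,0,-3],[0,0,-3]]}' 40
python3 -m inch '{"claw":[0.085,0.085,0.085,0.085,0.085,0.085,0.085,0.085],"dp":[[0.010,-0.030,0],[0.010,-0.030,0],[0.010,-0.030,0],[0.010,-0.030,0],[0.010,-0.030,0],[0.010,-0.030,0],[0.010,-0.030,0],[0.010,-0.030,0]],"turn":[[0,0,-3],[0,0,-3],[0,0,-3],[0,0,-3],[0,0,-3],[0,0,-3],[0,0,-3],[0,0,-3]]}'
python3 -m inch '{"claw":[0.085,0.085,0.085,0.085,0.085,0.085,0.085,0.085],"dp":[[0.010,-0.030,0],[0.010,-0.030,0],[0.010,-0.030,0],[0.010,-0.030,0],[0.010,-0.030,0],[0.010,-0.030,0],[0.010,-0.020,0],[0,0,0]],"turn":[[0,0,-3],[0,0,-3],[0,0,-3],[0,0,-3],[0,0,-3],[0,0,-3],[0,0,-3],[0,0,-3]]}'
python3 - <<'E'
from h import *
import numpy as np
np.set_printoptions(precision=2,suppress=True)
save("wrist","w1.png")
s=sense();print(s["position"],Rotation.from_quat(s["eef_rot"]).as_matrix()[:,1])
for q in("black_pack","black_bar"):
    for x in landmark_of("wrist",q)[:2]: print(q,x,at_z("wrist",x["pixel"],105 if "bar" in q else 0))
E
```

```text
time_s: 1.7
position: [290.8, 239.8, 250.5]
eef_rot: [0.405, 0.914, 0.0, 0.0]
contact_force: [1.1, 0.3, -0.3]
grip_width: 84.9
grip_force: 0.0
time_s: 2.5
position: [370.9, -0.5, 250.5]
eef_rot: [0.586, 0.81, 0.0, 0.0]
contact_force: [0.5, 0.7, 0.4]
grip_width: 85.0
grip_force: 0.0
time_s: 3.3
position: [441.6, -201.7, 250.1]
eef_rot: [0.743, 0.67, -0.0, 0.001]
contact_force: [-0.3, -0.5, -0.2]
grip_width: 85.0
grip_force: 0.0
[ 440.95 -200.4   250.  ] [ 0.99 -0.11 -0.  ]
black_pack {'pixel': [186.2, 263.8], 'score': 0.86} [ 444.94 -232.53    0.  ]
black_bar {'pixel': [212.1, 270.4], 'score': 0.9} [ 449.31 -227.74  105.  ]
```

View pics/w1.png

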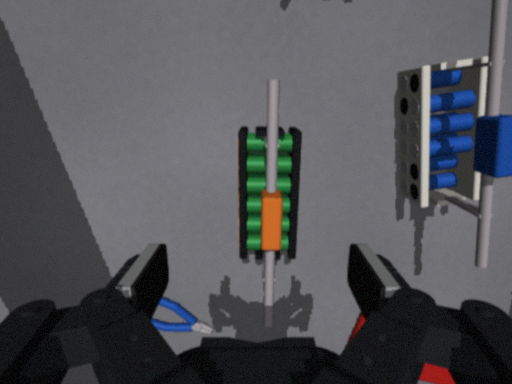

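The wrist view shows the bar from (80,272) to (306,269), with the orange grip centred at (221,272); the white pack is clear on the right. I'll convert these at bar height.

```bash
python3 - <<'E'
from h import *
np.set_printoptions(precision=1,suppress=True)
a,b=at_z("wrist",[80,272.5],105),at_z("wrist",[305,269],105)
d=(a-b)[:2]; print(a,b,(a+b)/2,np.linalg.norm(d),np.degrees(np.arctan2(-d[0],d[1])), "grip",at_z("wrist",[221,272],127))
y=Rotation.from_quat(sense()["eef_rot"]).as_matrix()[:,1]; print(np.degrees(np.arctan2(y[1],y[0])))
im=save("wrist","w2.png"); hsv=cv2.cvtColor(im,cv2.COLOR_RGB2HSV)
m=cv2.inRange(hsv,(5,180,120),(20,255,255)); 
n,l,st,c=cv2.connectedComponentsWithStats(m); i=1+st[1:,4].argmax(); print(st[i],c[i],at_z("wrist",c[i][::-1],125))
E
```

```text
[ 460.8 -112.9  105. ] [ 439.3 -328.4  105. ] [ 450.1 -220.7  105. ] 216.49958635315807 -5.694094347222252 grip [ 449.8 -227.7  127. ]
-5.611487590035018
[ 263  193   21   60 1099] [272.7 223.5] [ 450.3 -230.7  125. ]
```

```bash

python3 -m inch '{"claw":[0.085,0.085,0.085,0.085,0.085,0.085,0.085,0.085],"dp":[[0.005,-0.016,0],[0.004,-0.015,-0.01],[0,0,-0.025],[0,0,-0.03],[0,0,-0.03],[0,0,-0.025],[0,0,-0.018],[0,0,0]],"turn":[[0,0,0],[0,0,0],[0,0,0],[0,0,0],[0,0,0],[0,0,0],[0,0,0],[0,0,0]]}'
python3 -m inch '{"claw":[0.05,0.03,0.02,0.01,0.005,0.005,0.005,0.005],"dp":[[0,0,0],[0,0,0],[0,0,0],[0,0,0],[0,0,0],[0,0,0],[0,0,0],[0,0,0]],"turn":[[0,0,0],[0,0,0],[0,0,0],[0,0,0],[0,0,0],[0,0,0],[0,0,0],[0,0,0]]}' 60
```

```text
time_s: 4.3
position: [448.1, -229.8, 109.6]
eef_rot: [0.741, 0.671, -0.001, -0.002]
contact_force: [-0.5, 0.1, 0.3]
grip_width: 84.8
grip_force: 0.0
time_s: 5.1
position: [450.3, -230.4, 112.9]
eef_rot: [0.741, 0.672, 0.0, 0.001]
contact_force: [3.1, 0.2, 6.3]
grip_width: 17.0
grip_force: 60.5
```

```bash

python3 -m inch '{"claw":[0.005,0.005,0.005,0.005,0.005,0.005,0.005,0.005],"dp":[[0,0,0.005],[0,0,0.01],[0,0,0.02],[0,0,0.03],[0,0,0.035],[0,0,0.035],[0,0,0.03],[0,0,0.02]],"turn":[[0,0,0],[0,0,0],[0,0,0],[0,0,0],[0,0,0],[0,0,0],[0,0,0],[0,0,0]]}' 100
python3 - <<'E'
from h import *
save("side","s1.png")
E
```

```text
time_s: 5.9
position: [449.4, -230.0, 299.7]
eef_rot: [0.741, 0.671, 0.0, 0.001]
contact_force: [0.8, -0.9, -7.0]
grip_width: 16.9
grip_force: 98.2
```

View pics/s1.png

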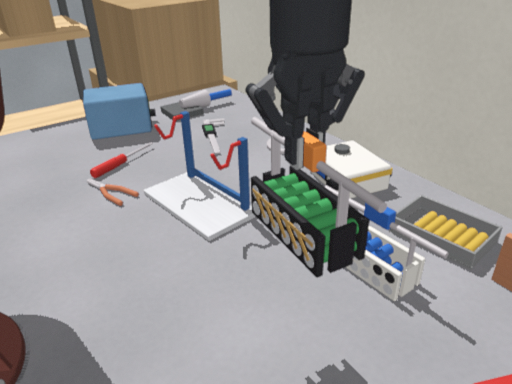

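The side view shows the black pack lifted level, with its grip at (150,313), and the white pack still standing behind it.

```bash

python3 -m inch '{"claw":[0.005,0.005,0.005,0.005,0.005,0.005,0.005,0.005],"dp":[[0,0.005,0.002],[0,0.01,0.003],[0.003,0.018,0.005],[0.004,0.025,0],[0.004,0.028,0],[0.004,0.028,0],[0.004,0.028,0],[0.004,0.028,0]],"turn":[[0,0,0],[0,0,0.5],[0,0,0.5],[0,0,1],[0,0,1],[0,0,1],[0,0,1],[0,0,1]]}'
python3 -m inch '{"claw":[0.005,0.005,0.005,0.005,0.005,0.005,0.005,0.005],"dp":[[0.004,0.028,0],[0.004,0.028,0],[0.004,0.028,0],[0.004,0.028,0],[0.004,0.026,0],[0.004,0.023,0],[0.004,0.02,0],[0.004,0.016,0]],"turn":[[0,0,1],[0,0,1],[0,0,1],[0,0,1],[0,0,1],[0,0,1],[0,0,0.5],[0,0,0.5]]}'
python3 -m inch '{"claw":[0.005,0.005,0.005,0.005,0.005,0.005,0.005,0.005],"dp":[[0.003,0.013,0],[0.002,0.009,0],[0,0.005,0],[0,0.003,0],[0,0,0],[0,0,0],[0,0,-0.01],[0,0,-0.01]],"turn":[[0,0,0],[0,0,0],[0,0,0],[0,0,0],[0,0,0],[0,0,0],[0,0,0],[0,0,0]]}'
python3 - <<'E'
from h import *
np.set_printoptions(precision=1,suppress=True)
a=save("scene","a2.png");b=save("side","b2.png")
cv2.imwrite("pics/ab2.png",np.hstack([cv2.resize(a[40:240,190:390],None,fx=2,fy=2),cv2.resize(b[20:220,90:290],None,fx=2,fy=2)])[:,:,::-1])
s=sense();y=Rotation.from_quat(s["eef_rot"]).as_matrix()[:,1]; print(s["position"],np.degrees(np.arctan2(y[1],y[0])))
l=[landmark_of(c,"black_bar")[0] for c in("scene","side")];print(l,tri(l[0]["pixel"],l[1]["pixel"]))
E
```

```text
time_s: 6.75
position: [471.5, -58.0, 305.9]
eef_rot: [0.704, 0.71, -0.001, -0.001]
contact_force: [-0.2, -0.5, -7.2]
grip_width: 16.7
grip_force: 98.2
time_s: 7.55
position: [503.1, 138.7, 305.7]
eef_rot: [0.66, 0.752, -0.001, -0.001]
contact_force: [0.0, -0.3, -6.9]
grip_width: 16.7
grip_force: 98.2
time_s: 8.35
position: [509.7, 166.6, 286.6]
eef_rot: [0.661, 0.751, 0.0, 0.0]
contact_force: [0.2, 0.3, -7.6]
grip_width: 16.7
grip_force: 98.3
[508.6 166.5 285.3] 7.3275652365668345
[{'pixel': [103.3, 295.6], 'score': 0.6}, {'pixel': [74.9, 189.8], 'score': 0.57}] (array([511.6, 161.6, 277.1]), np.float64(3.207077640462964))
```

View pics/ab2.png

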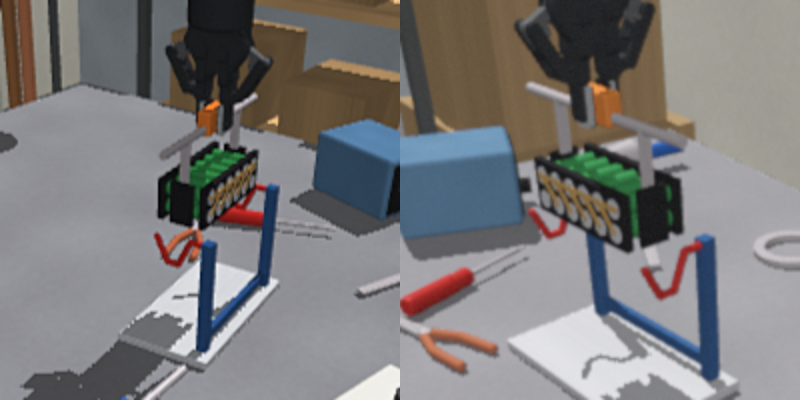

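Crop: the pack hangs level above the rack. The near hook's trough is at scene pixel (171.5,280) and side pixel (168,221.5), which I'll use to check the rack pose.

```bash
python3 - <<'E'
from h import *
np.set_printoptions(precision=1,suppress=True)
print(tri([171.5,280],[168,221.5]), tri([161.5,294.5],[139,243]))
# bar ends: scene crop (155,163),(98,256); side (87,528),(140,683)
print(tri([40+77.5,190+81.5],[20+70,90+141.5]),tri([40+49,190+128],[20+43.5,90+64]))
E
```

```text
(array([522.5,  90. , 118.7]), np.float64(4.235055903942494)) (array([568.7,  82.7, 167. ]), np.float64(1.9932578988676406))
(array([526.3,  44.6, 278.8]), np.float64(1.3359094532862261)) (array([496.7, 288.4, 275.1]), np.float64(0.265870175210411))
```

```bash

python3 -m inch '{"claw":[0.005,0.005,0.005,0.005,0.005,0.005,0.005,0.005],"dp":[[0,0,-0.005],[0,0,-0.012],[0,0,-0.018],[0,0,-0.02],[0,0,-0.02],[0,0,-0.012],[0,0,-0.008],[0,0,-0.005]],"turn":[[0,0,0],[0,0,0],[0,0,0],[0,0,0],[0,0,0],[0,0,0],[0,0,0],[0,0,0]]}'
python3 - <<'E'
from h import *
a=save("scene","a3.png");b=save("side","b3.png")
cv2.imwrite("pics/ab3.png",np.hstack([cv2.resize(a[60:220,220:380],None,fx=2.5,fy=2.5),cv2.resize(b[50:210,120:280],None,fx=2.5,fy=2.5)])[:,:,::-1])
E
```

```text
time_s: 9.35
position: [509.6, 166.9, 186.7]
eef_rot: [0.66, 0.751, -0.0, -0.0]
contact_force: [-0.5, 0.8, -6.2]
grip_width: 17.0
grip_force: 98.2
```

View pics/ab3.png

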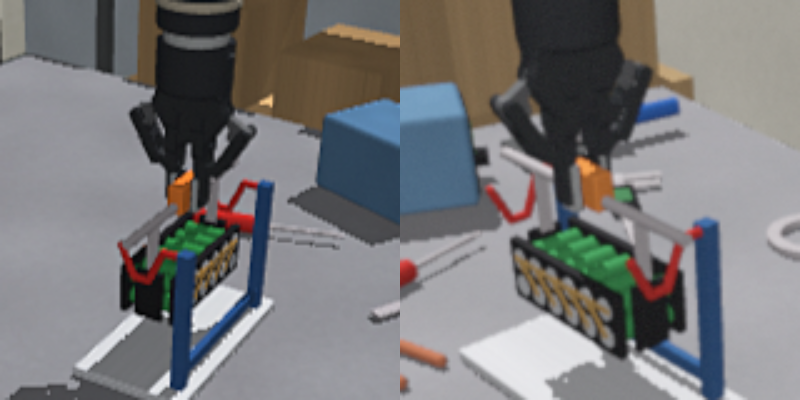

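The crops show the bar about 40 mm above both troughs, its ends beyond the hooks on both sides and the pack between them.

```bash

python3 -m inch '{"claw":[0.005,0.005,0.005,0.005,0.005,0.005,0.005,0.005],"dp":[[0,0,-0.005],[0,0,-0.006],[0,0,-0.006],[0,0,-0.006],[0,0,-0.005],[0,0,-0.004],[0,0,-0.003],[0,0,0]],"turn":[[0,0,0],[0,0,0],[0,0,0],[0,0,0],[0,0,0],[0,0,0],[0,0,0],[0,0,0]]}'
```

```text
time_s: 10.25
position: [509.4, 166.8, 151.9]
eef_rot: [0.66, 0.751, -0.0, -0.0]
contact_force: [-0.3, -0.6, -7.2]
grip_width: 17.0
grip_force: 98.1
```

```bash

python3 -m inch '{"claw":[0.005,0.005,0.005,0.005,0.005,0.005,0.005,0.005],"dp":[[0,0,-0.002],[0,0,-0.002],[0,0,-0.002],[0,0,-0.001],[0,0,-0.001],[0,0,-0.001],[0,0,0],[0,0,0]],"turn":[[0,0,0],[0,0,0],[0,0,0],[0,0,0],[0,0,0],[0,0,0],[0,0,0],[0,0,0]]}'
python3 - <<'E'
from h import *
a=save("scene","a4.png");b=save("side","b4.png")
cv2.imwrite("pics/ab4.png",np.hstack([cv2.resize(a[90:220,230:360],(400,400)),cv2.resize(b[70:200,130:260],(400,400))])[:,:,::-1])
E
```

```text
time_s: 11.05
position: [509.2, 167.0, 143.2]
eef_rot: [0.66, 0.751, -0.0, -0.0]
contact_force: [-2.8, 0.5, -5.4]
grip_width: 16.6
grip_force: 98.7
```

View pics/ab4.png

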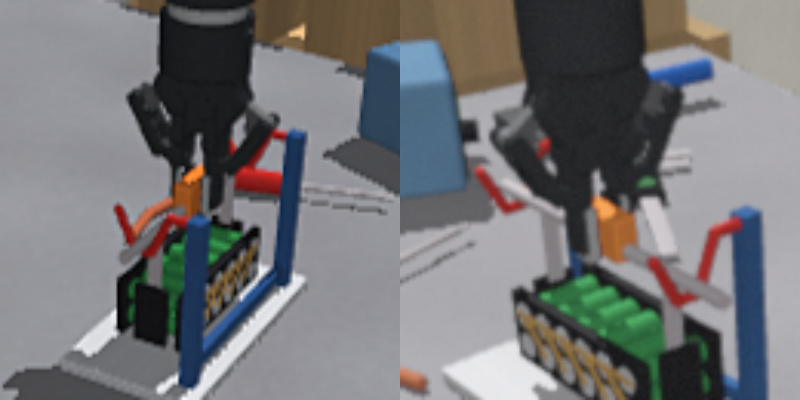

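Bar is inside both hooks, its ends protruding at (250,125) and (300,725) in the crops, and contact is just starting; I'll press down a little more.

```bash

python3 -m inch '{"claw":[0.005,0.005,0.005,0.005,0.005,0.005,0.005,0.005],"dp":[[0,0,-0.001],[-0.001,0,0],[0,0,-0.001],[0,0,0],[0,0,-0.001],[0,0,0],[0,0,0],[0,0,0]],"turn":[[0,0,0],[0,0,0],[0,0,0],[0,0,0],[0,0,0],[0,0,0],[0,0,0],[0,0,0]]}' 30
```

```text
time_s: 11.95
position: [509.2, 167.0, 142.3]
eef_rot: [0.66, 0.751, 0.001, 0.001]
contact_force: [-8.3, 0.0, 19.4]
grip_width: 16.4
grip_force: 102.6
```

```bash

python3 -m inch '{"claw":[0.005,0.005,0.005,0.005,0.005,0.005,0.005,0.005],"dp":[[-0.001,0,0.001],[-0.001,0,0],[0,0,0],[0,0,0],[0,0,0],[0,0,0],[0,0,0],[0,0,0]],"turn":[[0,0,0],[0,0,0],[0,0,0],[0,0,0],[0,0,0],[0,0,0],[0,0,0],[0,0,0]]}' 20
python3 - <<'E'
from h import *
s=sense();print(s["contact_force"],s["ft_torque"])
E
```

```text
time_s: 12.75
position: [508.7, 167.0, 142.5]
eef_rot: [0.66, 0.751, 0.002, 0.001]
contact_force: [1.1, -0.2, 8.2]
grip_width: 16.7
grip_force: 100.0
[ 1.12809382 -0.21311218  8.21943179] [ 0.06229608 -0.51982205  0.21524996]
```

Seated and level, with an upward load of about 15 N beyond the unsupported weight. Now I'll release and retreat straight up.

```bash

python3 -m inch '{"claw":[0.02,0.025,0.03,0.04,0.05,0.06,0.06,0.06],"dp":[[0,0,0],[0,0,0],[0,0,0],[0,0,0],[0,0,0],[0,0,0],[0,0,0],[0,0,0]],"turn":[[0,0,0],[0,0,0],[0,0,0],[0,0,0],[0,0,0],[0,0,0],[0,0,0],[0,0,0]]}' 20
python3 -m inch '{"claw":[0.06,0.06,0.06,0.06,0.06,0.06,0.06,0.06],"dp":[[0,0,0.005],[0,0,0.015],[0,0,0.025],[0,0,0.03],[0,0,0.03],[0,0,0.025],[0,0,0.01],[0,0,0]],"turn":[[0,0,0],[0,0,0],[0,0,0],[0,0,0],[0,0,0],[0,0,0],[0,0,0],[0,0,0]]}'
python3 - <<'E'
from h import *
a=save("scene","a5.png");b=save("side","b5.png")
cv2.imwrite("pics/ab5.png",np.hstack([cv2.resize(a[90:320,180:360],(360,460)),cv2.resize(b[70:320,130:430],(432,360))[:,:].copy() if 0 else cv2.resize(b[70:300,130:350],(440,460))])[:,:,::-1])
l=[landmark_of(c,"black_bar")[0]["pixel"] for c in("scene","side")];print(tri(*l))
l=[landmark_of(c,"white_pack")[0]["pixel"] for c in("scene","side")];print(l)
E
```

```text
time_s: 13.55
position: [506.6, 166.9, 141.3]
eef_rot: [0.66, 0.751, -0.0, -0.0]
contact_force: [0.1, -0.7, -0.6]
grip_width: 60.1
grip_force: 0.0
time_s: 14.35
position: [507.3, 167.0, 282.4]
eef_rot: [0.66, 0.751, 0.001, 0.001]
contact_force: [-0.0, 0.2, -0.1]
grip_width: 60.1
grip_force: 0.0
(array([508.69489026, 154.95973903, 133.72616851]), np.float64(9.095856312749275))
[[292.0, 249.0], [273.0, 367.7]]
```

View pics/ab5.png

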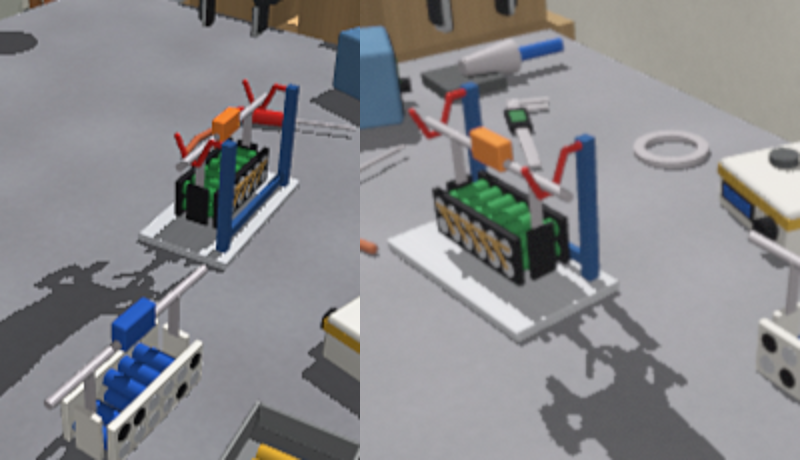

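The picture shows the pack hanging level with its bar in both hooks, the gripper clear above it, and the white pack where it was.

```bash

python3 -m inch '{"claw":[0.06,0.06,0.06,0.06,0.06,0.06,0.06,0.06],"dp":[[0,0,0],[0,0,0],[0,0,0],[0,0,0],[0,0,0],[0,0,0],[0,0,0],[0,0,0]],"turn":[[0,0,0],[0,0,0],[0,0,0],[0,0,0],[0,0,0],[0,0,0],[0,0,0],[0,0,0]]}'
python3 -c 'from workcell import hand_in; print(hand_in())'
```

```text
time_s: 15.45
position: [506.6, 166.9, 281.3]
eef_rot: [0.66, 0.751, 0.0, 0.0]
contact_force: [0.6, -0.0, -0.2]
grip_width: 59.8
grip_force: 0.0
the job is handed in; nothing more can be done
None
```

The black pack hangs released with its bar in both rack hooks, the white pack stayed where it stood, and I handed the job in at about 15.5 s; no verdict came back.

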